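Set the V-insert and draw out the sprung length stop of a saw vise

TASK

Set up the cut-off saw's sample vise for a round bar: press the V-grooved insert fully home into the pocket of the blue bed, flush on the bed's top, and let go of it. Then draw the spring-loaded length stop out of its tube by its black grip until its yellow pointer stands over the red cursor on the scale, and finish still holding it there, steady against the spring, so that a workmate can feed the bar. Leave the flat insert, the wash bottle and the two mounted samples where they are.

Things in the scene. Friction and masses are not known exactly. Their poses are not given: they have to be found in the camera images.
- pocket (a point): Centre of the mouth of the vise's pocket, on the flat top of the blue bed, 40 mm above the bench. Vise axes: z up, y along the stop rod (from bed towards the spring tube), x across. Pocket 41 mm (x) by 57 mm (y), 18 mm deep, 1.5 mm chamfer; bed 84 by 104 mm. An open hold-down clamp with red handle, 130 mm high, stands on the +x side, 75 mm and more from this point. Vise fixed to the bench.
- v_centre (a point): Centre of the loose aluminium V-insert, 0.2 to 0.3 kg, 36 mm high, upright on the bench; this point is 18 mm above its underside. Upper 20 mm: 38 mm (x) by 74 mm (y), with a 90 degree V-groove along y in its top, 13 mm deep, 26 mm wide. Grasp it across x by the upper part's outer sides. Both ends alike: it may go in either way round. When home this point is 2 mm above pocket.
- v_shoulder (a point): On the V-insert's vertical axis, 2 mm below v_centre, same axes: level with the underside of the shoulders, where the upper part overhangs the foot by 10 mm at each y end. The foot below is 38 mm (x) by 54 mm (y), 16 mm high, its lowest 4 mm 3 mm narrower as a lead-in. When home, the shoulders rest on the bed and this point coincides with pocket.
- stop_grip (a point): Centre of the stop's black ribbed grip: cylinder 24 mm across, 36 mm long, axis along the vise's y, 60 mm above the bench, 48 mm above the base plate. A steel disc 36 mm across closes its -y end; with the stop in, the spring tube (32 mm across) begins 20 mm to +y. Pinch it from above across x and draw it to the vise's -y, towards the bed. Axes as the vise's.
- stop_pointer (a point): Lower tip of the stop's yellow pointer, a bent 5 mm rod that hangs from the stop disc over the scale rail, 47 mm to +x of the rod. It travels with the stop. Axes as the vise's.
- cursor_mark (a point): Middle of the top of the red cursor that is clamped on the white scale rail. The red block is 10 mm wide along y. Its place on the rail differs each time, 35 to 65 mm to -y of the pointer as it stands with the stop in. The pointer's tip passes 1.5 mm above it. Axes as the vise's.
- stop (a joint): How far the stop is drawn out, m: 0 in, grows as it is drawn towards the vise's -y, at most 0.090. An inner spring pulls it back in with about 4 N when in, 11 N when drawn 65 mm; let go, it returns. It does not stop by itself at the cursor.
- flat_centre (a point): Centre of the flat-topped insert (bystander): as large as the V-insert but without groove, with a black rubber pad on top. Loose, stands near the V-insert; their places may be swapped.
- wash_bottle: White wash bottle with red cap and spout, 70 mm across and about 190 mm high, loose (bystander). Origin at the centre of its underside.
- sample_red: Mounted metal sample, red resin disc 30 mm across, 18 mm high, loose (bystander). Origin at the centre of its underside.
- sample_green: Mounted metal sample, green resin disc 30 mm across, 18 mm high, loose (bystander). Origin at the centre of its underside.
Things that resemble listed ones, but are neither listed nor needed, are in the scene too. Leave any brown, green or purple look-alike of the part that bears v_centre alone.

How it is judged:
On the way, in this order (a step that is already met when the one before it is completed fails the run):
1. the V-insert is home in the pocket, shoulders flush on the bed, and let go of, with the stop still in (x of v_shoulder in the frame of pocket between -0.004 and 0.004 m and y of v_shoulder in the frame of pocket between -0.004 and 0.004 m and z of v_shoulder in the frame of pocket between -0.002 and 0.002 m and angle between v_shoulder's own z axis and vertical below 0.04 rad and angle between the y axis of v_shoulder and the y axis of pocket, either way round below 0.12 rad and contact force between the fingers and v_insert below 0.3 N and value of joint stop below 0.008 m), for 0.3 s.
2. the stop is drawn out by the fingers until its pointer is over the red cursor (y of stop_pointer in the frame of cursor_mark between -0.005 and 0.005 m and contact force between the fingers and stop above 2 N), for 0.3 s.
At the end, for the whole second after the job is handed in: The V-insert is home (shoulders within 2 mm of the bed top, 4 mm of centre, upright) and let go; the fingers hold the stop (over 2 N), still (under 10 mm/s), with the pointer within 5 mm of the middle of the red cursor along the rail, that is over its 10 mm width (all of step 2 and x of v_shoulder in the frame of pocket between -0.004 and 0.004 m and y of v_shoulder in the frame of pocket between -0.004 and 0.004 m and z of v_shoulder in the frame of pocket between -0.002 and 0.002 m and angle between v_shoulder's own z axis and vertical below 0.04 rad and angle between the y axis of v_shoulder and the y axis of pocket, either way round below 0.12 rad and contact force between the fingers and v_insert below 0.3 N and velocity of joint stop between -0.01 and 0.01 m/s); the arm keeps its last pose, push and grip.
It fails at once if the flat insert is moved more than 15 mm (distance of flat_centre from where it was at the start of the episode above 0.015 m).
It fails at once if the wash bottle is moved more than 20 mm or tipped (distance of wash_bottle from where it was at the start of the episode above 0.02 m or angle between wash_bottle's own z axis and vertical above 0.3 rad).
It fails at once if a mounted sample is moved more than 15 mm (distance of any of sample_red, sample_green from where it was at the start of the episode above 0.015 m).
It also fails if it takes over 51 s, if anything falls off the work surface, if the arm or the gripper's body presses on something with over 40 N, if the wrist force passes 120 N, or if a joint passes its speed limit or range.

ROBOT

A 6-joint arm with a two-finger parallel gripper is mounted at the origin on the work surface. World frame = base frame: x ahead of the robot, y to its left, z up, the work surface at z = 0. Lengths are in m, angles in rad, forces in N, time in s.
With the tool pointing down it reaches from about 0.25 to 0.775 m from the base axis. Payload 4 kg.
Tool frame: the origin (TCP) lies midway between the tips of the shut fingers; the grasp point (between the pads) lies 19 mm behind it; z points along the fingers, y is the direction in which the jaws open and shut (so a half turn about z gives the same grasp; the last joint's range is limited). The gripper opens to 94 mm and grips with 3 to 60 N. Pads are 16 mm wide; open, the fingers measure 119 mm over their backs; the gripper's body (75 mm by 177 mm) begins 78 mm behind the grasp point.
Start: joints at [1.089, 0.087, 1.371, -0, 1.684, -0.103], TCP at [0.203, 0.511, 0.206] pointing down, gripper open.
Joint ranges: [-3.1, 3.1], [-0.76, 2.03], [0.27, 2.55], [-1.08, 4.22], [0.17, 2.65], [-2.57, 2.57]. Speed limits (rad/s): [2.79, 2.79, 3.14, 3.14, 3.14, 3.14].

INTERFACE

Orientations are given as [roll, pitch, yaw] about the fixed x, y, z axes, in that order (R = Rz(yaw) Ry(pitch) Rx(roll)).
In Python, from bench import robot gives the robot as it stands.
- The arm moves only by the tool carry_out, never from a script. Its argument "deltas" is text: rows parted by semicolons, each of 7 numbers parted by spaces: the shift along the tool's x, y, z in mm, then the turn, a rotation vector about the tool's x, y, z in rad, then the closure, from 0 (fully open) to 1 (shut). A call has exactly 8 rows; each row is the pose to reach, as a shift and turn from the pose commanded when the call began, along the tool's axes at that moment; what a row does not reach only later rows make up. A row lasts 1/12 s, in which the tool goes at most 41.7 mm and 7.16 degrees, less where a joint would pass 70% of its speed; a pose out of reach is approached as far as the arm can. A call with a gripper value outside its range is refused whole. The fingers move at their own pace and stop on an object; the grip force is fixed at half the most. Time passes only in rows, so rows that repeat a pose let the fingers close, or fill a call up. It gives the time, the measured TCP pose, the force and the opening at its end, in the units of the state.
- robot.get_obs(): the state, without advancing time (a new reading comes with each control period).
- robot.snapshot(name): name is "scene" or "top"; returns a dict with "pixels" (400x640x3 uint8, red, green, blue), "range_z" (400x640 float32, m along the optical axis (not along the pixel's ray), 0 where there is no reading), "camera_matrix" (3x3 intrinsics, pixels), "rvec" (rotation vector, rad) and "tvec" (3), from world to camera coordinates, as OpenCV has them. Camera axes: x right, y down, z forward; pixel columns grow to the right and rows downward; lengths in m; the calibration is good to about 2 mm. A picture is of the moment at which its call begins.
- robot.close_job(): hands the job in, once; it reports no verdict.
Trained networks look in a picture, given as the dict that the camera call returned (one of the last four; its "shot" number tells which), for a name from the list of things; names that differ only in an ending like _2 or _b are one class to them, and where a whole thing is asked for, a point or a joint stands for the part that bears it (a point fixed in the world has none). Each returns a list of dicts, best first, with "p" (0 to 1); they miss things now and then, are a little off and sometimes report something else, mostly with a low value. They report only what shows in the picture. A call takes as long as a camera call. They do not tell look-alikes from the thing itself.
- robot.look_for(picture, thing): "at" ([x, y, z] in m, in the coordinates of the camera as it stood for that picture, good to about 4 mm: the middle of the surface that is visible of it).
- robot.place_of(picture, thing): "at" ([x, y, z] in m, in the coordinates of the camera as it stood for that picture, good to about 4 mm: a listed point, or the origin of a listed thing).
The state is a dict: "time": time; "joint_positions": joint angles; "qvel": joint speeds; "joint_torque": joint torques, N m; "tool_pos": TCP position; "ee_rot": TCP orientation; "wrist_force": force on the tool from outside, world axes, zero at the start; "wrist_torque": the same for the moment, N m; "width": finger opening in m.
Only numpy, scipy, OpenCV 4.12 (cv2) and the standard library are available. Lean on these libraries where they do the work, as an engineer would, in place of code of your own. Each camera call takes 0.05 s, during which the arm holds its last target.

## Working session

There is one attempt and no reset: what is moved stays moved. The work goes in short steps, Python scripts to look and compute and a tool call to move; the robot and the scene stay as the last step left them, time stands still between calls to the robot, and variables do not carry over. Pictures are saved under pics/ and viewed, and the job is handed in when it is done.

Besides the shell and the picture viewer there is one more tool, called after "Emit:" by a JSON object that holds its "op" and its "data", one argument or row to a line. carry_out: Moves the arm, as the interface text tells. Its arguments: {"type":"object","properties":{"deltas":{"type":"string"}},"required":["deltas"]}

```bash
mkdir -p pics; ls; python3 - <<'E'
from bench import robot
import cv2,pickle
print(robot.get_obs())
for n in("scene","top"):
    s=robot.snapshot(n); cv2.imwrite(f"pics/{n}0.png",s["pixels"][:,:,::-1]); pickle.dump(s,open(f"{n}0.pkl","wb"))
    print(s["camera_matrix"],s["rvec"],s["tvec"],s.get("shot"))
    import numpy as np
    R=cv2.Rodrigues(np.array(s["rvec"]))[0]; t=np.array(s["tvec"]).ravel()
    for k in "pocket v_centre v_shoulder stop_grip stop_pointer cursor_mark flat_centre wash_bottle sample_red sample_green".split():
        for d in robot.place_of(s,k)[:3]:
            c=np.array(d["at"]); w=R.T@(c-t); p=s["camera_matrix"]@c; print(n,k,round(d["p"],2),w.round(4),(p[:2]/p[2]).round())
E
```

```text
pics
{'time': 0.0, 'joint_positions': array([ 1.08892291e+00,  8.79148861e-02,  1.37222615e+00,  3.96569833e-06,
        1.68358868e+00, -1.03099840e-01]), 'qvel': array([-0.00170608,  0.00010361,  0.0010042 ,  0.00086583, -0.00054854,
       -0.00264557]), 'joint_torque': array([ 5.25815831e-04, -3.40173948e+01, -3.02427936e+01,  7.18025677e-02,
        3.29172739e-02, -1.71929819e-04]), 'tool_pos': array([0.2031311 , 0.51053331, 0.20434036]), 'ee_rot': array([-3.13946735e+00, -2.23860914e-04,  2.76281928e+00]), 'wrist_force': array([ 0.14267493, -0.03385871,  0.0944678 ]), 'wrist_torque': array([-0.01352901, -0.02503346,  0.01032985]), 'width': 0.09392510041155248}
[[493.73942937   0.         314.97577569]
 [  0.         493.73942937 200.74327908]
 [  0.           0.           1.        ]] [ 2.15399021  0.82209123 -0.36292708] [-0.45866709 -0.19647911  1.8470811 ] 1
scene pocket 0.62 [ 0.531  -0.0121  0.0355] [293. 205.]
scene v_centre 0.9 [ 0.5794 -0.3661  0.0139] [217. 283.]
scene v_centre 0.8 [ 0.5606 -0.2381  0.0178] [247. 253.]
scene v_centre 0.77 [ 0.4766 -0.4316  0.0181] [17
[... 1332 characters left out ...]
 [460. 203.]
top stop_grip 0.71 [0.5239 0.1497 0.0615] [270. 223.]
top stop_grip 0.23 [ 0.5256 -0.0142  0.0382] [332. 223.]
top stop_pointer 0.56 [0.5657 0.1335 0.0297] [278. 209.]
top cursor_mark 0.52 [0.571  0.0854 0.0216] [295. 208.]
top cursor_mark 0.45 [0.566  0.1297 0.0302] [279. 209.]
top cursor_mark 0.27 [0.5225 0.1495 0.0601] [270. 223.]
top flat_centre 0.93 [ 0.439  -0.2379  0.0143] [415. 255.]
top wash_bottle 0.83 [0.4083 0.4391 0.0029] [167. 269.]
top wash_bottle 0.19 [ 0.527  -0.0156  0.0414] [333. 222.]
top sample_red 0.58 [ 0.7447 -0.1903 -0.0008] [392. 148.]
top sample_green 0.54 [ 0.7406 -0.1873 -0.0012] [391. 149.]
top sample_green 0.39 [ 0.7772 -0.2854  0.0019] [425. 136.]
```

```bash
python3 - <<'E'
import cv2
a=cv2.imread("pics/top0.png");s=cv2.imread("pics/scene0.png")
cv2.imwrite("pics/c1.png",cv2.resize(a[120:290,250:520],(800,504),interpolation=cv2.INTER_CUBIC))
cv2.imwrite("pics/c2.png",cv2.resize(s[150:340,130:400],(800,563),interpolation=cv2.INTER_CUBIC))
E
```

```text
(no output)
```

View pics/c1.png

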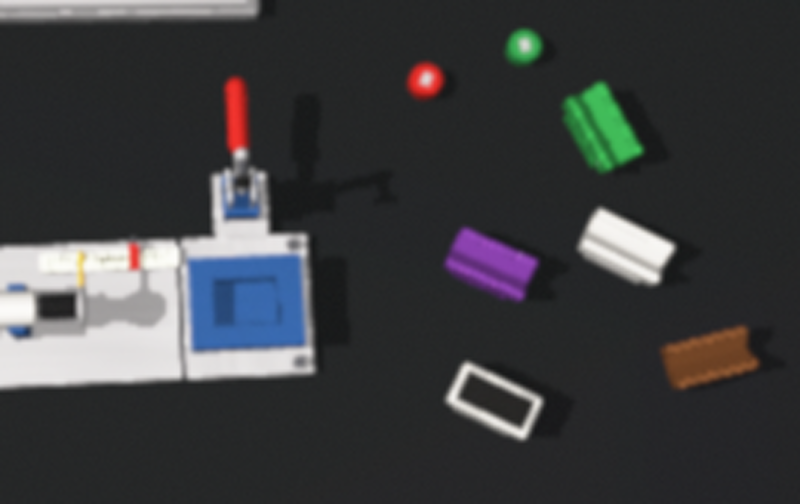

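View pics/c2.png

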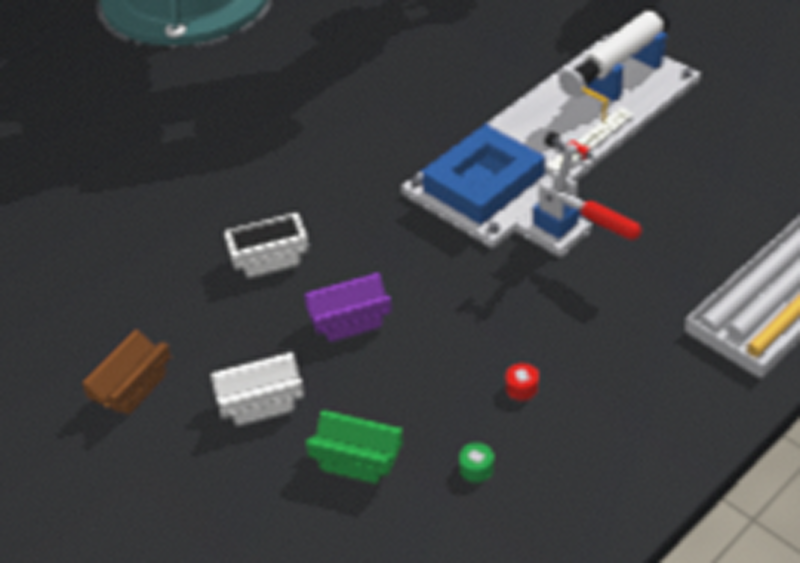

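View pics/scene0.png

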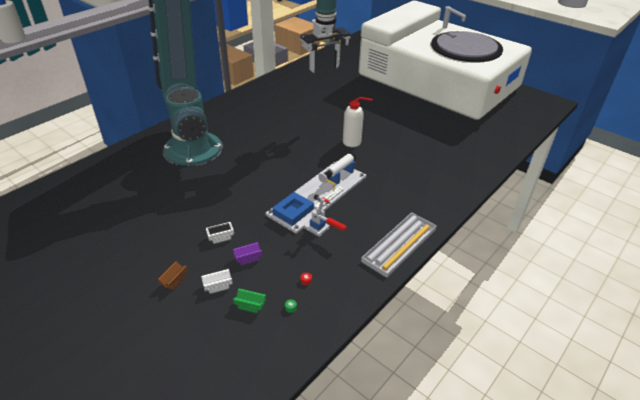

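The aluminium block is at top (460,203) and scene (217,283). What could be taken for it: purple (415,209), brown (489,240), green (451,165) and the black-padded flat insert (415,255), all pixels in the top view. I choose the aluminium block with the groove, and measure it now.

```bash
cat > h.py <<'E'
import cv2,pickle,numpy as np
def cam(s):
    return cv2.Rodrigues(np.array(s["rvec"]))[0],np.array(s["tvec"]).ravel(),np.array(s["camera_matrix"])
def cloud(s):
    R,t,K=cam(s);z=s["range_z"];v,u=np.mgrid[:400,:640]
    c=np.stack([(u-K[0,2])/K[0,0]*z,(v-K[1,2])/K[1,1]*z,z],-1)
    w=(c-t)@R; w[z<=0]=np.nan; return w
def onplane(s,uv,h):
    R,t,K=cam(s);d=np.linalg.inv(K)@np.array([uv[0],uv[1],1.]);d=R.T@d;o=-R.T@t
    return o+d*(h-o[2])/d[2]
def rect(s,mask,h):
    c=max(cv2.findContours(mask.astype(np.uint8),cv2.RETR_EXTERNAL,cv2.CHAIN_APPROX_NONE)[0],key=cv2.contourArea)[:,0]
    P=np.array([onplane(s,p,h)[:2] for p in c])
    return cv2.minAreaRect((P*1000).astype(np.float32)),len(P)
E
python3 - <<'E'
from h import *
for n in("top","scene"):
    s=pickle.load(open(n+"0.pkl","rb"));W=cloud(s);p=s["pixels"].astype(int)
    X,Y,Z=W[...,0],W[...,1],W[...,2]
    box=lambda cx,cy,r:(abs(X-cx)<r)&(abs(Y-cy)<r)
    b=box(.579,-.366,.055)
    print(n,"table z",np.nanmedian(Z[b]),"V",np.nanpercentile(Z[b],[90,97,99]))
    m=b&(p.min(-1)>110); print("V",m.sum(),rect(s,m,.034))
    m2=b&(Z>.022); print("Vdepth",m2.sum(),rect(s,m2,.034), np.nanmean(X[m2]),np.nanmean(Y[m2]))
    b=box(.53,-.014,.08); blue=b&(p[...,2]>p[...,0]+60)&(p[...,2]>120)
    m=blue&(Z>.033); print("bed",m.sum(),rect(s,m,.04),np.nanmedian(Z[m]))
    m=blue&box(.53,-.014,.05)
    q=cv2.minAreaRect(np.stack([X[m],Y[m]],-1).astype(np.float32)*1000);print(q)
    m=box(.53,-.014,.036)&(Z<.033); print("pocket hole",m.sum(),rect(s,m,.04) if m.any() else 0,np.nanmin(Z[m]))
    m=box(.57,.09,.06)&(p[...,0]>140)&(p[...,1]<90)&(p[...,2]<90); print("red",m.sum(),X[m].mean(),Y[m].mean(),Z[m].mean())
    m=box(.565,.133,.03)&(p[...,0]>130)&(p[...,2]<p[...,0]*.65)&(p[...,1]>p[...,0]*.5); print("yel",m.sum(),np.stack([X[m],Y[m],Z[m]],-1).round(3)[:25].tolist())
E
python3 - <<'E'
import cv2
a=cv2.imread("pics/top0.png");s=cv2.imread("pics/scene0.png")
import numpy as np
cv2.imwrite("pics/c3.png",np.hstack([cv2.resize(a[180:230,435:485],(400,400),interpolation=cv2.INTER_CUBIC),cv2.resize(s[258:308,192:242],(400,400),interpolation=cv2.INTER_CUBIC)]))
cv2.imwrite("pics/c4.png",cv2.resize(a[180:250,220:360],(800,400),interpolation=cv2.INTER_CUBIC))
E
```

```text
top table z 0.0011112817963692678 V [0.03318413 0.03636256 0.03820055]
V 501 (((575.5951538085938, -363.96624755859375), (79.68643188476562, 47.82403564453125), 61.49503707885742), 76)
Vdepth 397 (((575.0267333984375, -363.8820495605469), (75.6538314819336, 41.563751220703125), 61.7068977355957), 78) 0.5762369885037827 -0.3646011063232169
bed 841 (((529.038330078125, -16.25415802001953), (82.80561065673828, 101.66936492919922), 1.7314373254776), 131) 0.039631535530197236
((528.906982421875, -15.286064147949219), (82.9395980834961, 99.80143737792969), 1.8135099411010742)
pocket hole 309 (((527.7686767578125, -14.683691024780273), (40.21937942504883, 56.330291748046875), 2.7893435955047607), 67) 0.01531777109522777
red 8 0.5760871344975775 0.08681284016449047 0.023555223797028145
yel 15 [[0.571, 0.132, 0.063], [0.569, 0.132, 0.06], [0.566, 0.135, 0.062], [0.567, 0.133, 0.059], [0.564, 0.135, 0.061], [0.563, 0.132, 0.065], [0.561, 0.135, 0.062], [0.561, 0.132, 0.062], [0.558, 0.132, 0.061], [0.555, 0.132, 0.061], [0.552, 0.135, 0.064], [0.553, 0.132, 0.059], [0.55, 0.132, 0.061], [0.548
[... 452 characters left out ...]
33902740478516), 2.001028537750244), 82) 0.039546289512532806
((531.1611328125, -14.06875991821289), (87.39080047607422, 99.45429992675781), 0.17778149247169495)
pocket hole 131 (((532.1581420898438, -17.377044677734375), (37.61366271972656, 53.194496154785156), 1.3143067359924316), 43) 0.015732201379612207
red 9 0.5885339443923805 0.08194520544242302 0.02260485440993303
yel 14 [[0.544, 0.135, 0.058], [0.548, 0.135, 0.061], [0.552, 0.131, 0.061], [0.556, 0.132, 0.062], [0.556, 0.137, 0.059], [0.559, 0.133, 0.059], [0.561, 0.136, 0.059], [0.565, 0.136, 0.06], [0.568, 0.132, 0.061], [0.574, 0.131, 0.064], [0.57, 0.135, 0.056], [0.574, 0.13, 0.057], [0.574, 0.131, 0.052], [0.574, 0.131, 0.047]]
```

View pics/c3.png

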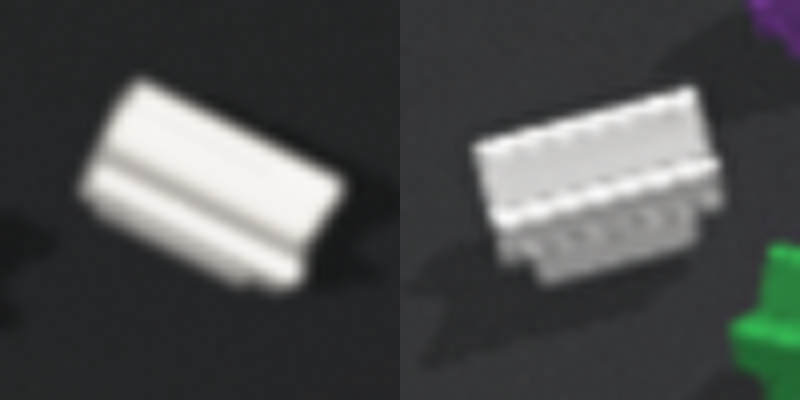

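View pics/c4.png

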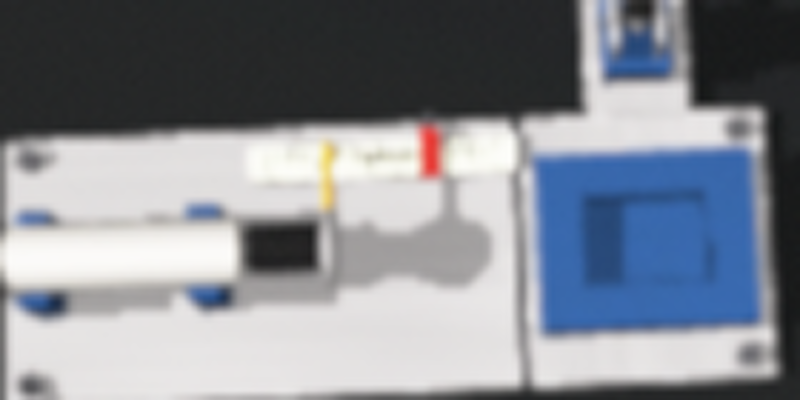

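Confirmed: the white V-grooved block is the target, at about (0.577, -0.3655), with its y axis at 61.6°. The pocket is at about (0.530, -0.0155), with the vise y axis at about 91.8°. Next, a helper to work out the deltas.

```bash
cat >> h.py <<'E'
from scipy.spatial.transform import Rotation as Ro
def delta(x,y,z,yaw):
    from bench import robot
    o=robot.get_obs();R=Ro.from_euler("xyz",o["ee_rot"]);T=Ro.from_euler("xyz",[np.pi,0,np.radians(yaw)])
    d=R.inv().apply(np.array([x,y,z])-o["tool_pos"])*1000
    print("t",round(o["time"],2),"pos",o["tool_pos"].round(4),"rpy",np.degrees(o["ee_rot"]).round(2),"F",o["wrist_force"].round(1),"w",round(o["width"],4))
    print("d",d.round(1),"rv",(R.inv()*T).as_rotvec().round(4))
E
python3 -c "
from h import *
delta(.577,-.3655,.12,61.6)
for n in('top','scene'):
    s=pickle.load(open(n+'0.pkl','rb'));R,t,K=cam(s);print(-R.T@t)"
```

```text
t 1.1 pos [0.2034 0.511  0.2055] rpy [179.99   0.   158.3 ] F [ 1.   0.6 -0.4] w 0.0935
d [-671.3 -676.2   85.5] rv [ 1.0000e-04 -1.0000e-04  1.6877e+00]
[0.35343733 0.01367584 1.26704033]
[ 1.34808309 -0.85170297  1.05733729]
```

Emit:
{"op": "carry_out", "data": {
  "deltas": "-28 -28 0 0 0 0.07 0.3; -56 -56 0 0 0 0.14 0.3; -84 -84 0 0 0 0.21 0.3; -112 -112 0 0 0 0.28 0.3; -140 -140 0 0 0 0.35 0.3; -168 -168 0 0 0 0.42 0.3; -196 -196 0 0 0 0.49 0.3; -224 -224 0 0 0 0.56 0.3"
}}

```text
time: 1.77
tool_pos: [0.3289, 0.2184, 0.2058]
ee_rot: [3.14, 0.0, 2.2]
wrist_force: [1.0, -0.1, -0.3]
width: 0.0658
```

```bash
python3 -c "
from h import *
delta(.577,-.3655,.12,61.6)"
```

```text
t 1.77 pos [0.3289 0.2184 0.2058] rpy [1.7993e+02 1.0000e-02 1.2605e+02] F [ 1.  -0.1 -0.3] w 0.0658
d [-618.  -143.1   85.7] rv [ 1.2000e-03 -5.0000e-04  1.1249e+00]
```

Emit:
{"op": "carry_out", "data": {
  "deltas": "-39 -9 3 0 0 0.07 0.3; -78 -18 6 0 0 0.14 0.3; -117 -27 9 0 0 0.21 0.3; -156 -36 12 0 0 0.28 0.3; -195 -45 15 0 0 0.35 0.3; -234 -54 18 0 0 0.42 0.3; -273 -63 21 0 0 0.49 0.3; -312 -72 24 0 0 0.56 0.3"
}}

```text
time: 2.43
tool_pos: [0.4553, -0.0763, 0.1816]
ee_rot: [3.141, 0.0, 1.639]
wrist_force: [1.4, 0.3, -0.2]
width: 0.0656
```

```bash
python3 -c "
from h import *
delta(.577,-.3655,.12,61.6)"
```

```text
t 2.43 pos [ 0.4553 -0.0763  0.1816] rpy [179.94   0.    93.89] F [ 1.4  0.3 -0.2] w 0.0656
d [-296.8  101.7   61.7] rv [ 1.000e-03 -3.000e-04  5.636e-01]
```

Emit:
{"op": "carry_out", "data": {
  "deltas": "-38 13 5 0 0 0.07 0.3; -76 26 10 0 0 0.14 0.3; -114 39 18 0 0 0.21 0.3; -152 52 26 0 0 0.28 0.3; -190 65 34 0 0 0.36 0.3; -228 78 42 0 0 0.43 0.3; -266 91 52 0 0 0.5 0.3; -297 102 62 0 0 0.564 0.3"
}}

```text
time: 3.1
tool_pos: [0.5785, -0.366, 0.1187]
ee_rot: [3.141, 0.0, 1.074]
wrist_force: [-1.1, 0.9, -0.2]
width: 0.0661
```

```bash
python3 - <<'E'
from h import *
from bench import robot
delta(.577,-.3655,.019,61.6)
a=[]
for n in("top","scene"):
    s=robot.snapshot(n);a.append(s["pixels"][:,:,::-1])
a=[cv2.resize(a[0][160:260,410:510],(400,400),interpolation=cv2.INTER_CUBIC),cv2.resize(a[1][228:328,167:267],(400,400),interpolation=cv2.INTER_CUBIC)]
cv2.imwrite("pics/d1.png",np.hstack(a))
E
```

```text
t 3.1 pos [ 0.5785 -0.366   0.1187] rpy [1.7997e+02 2.0000e-02 6.1540e+01] F [-1.1  0.9 -0.2] w 0.0661
d [-0.2 -1.7 99.7] rv [ 0.0006  0.0004 -0.001 ]
```

View pics/d1.png

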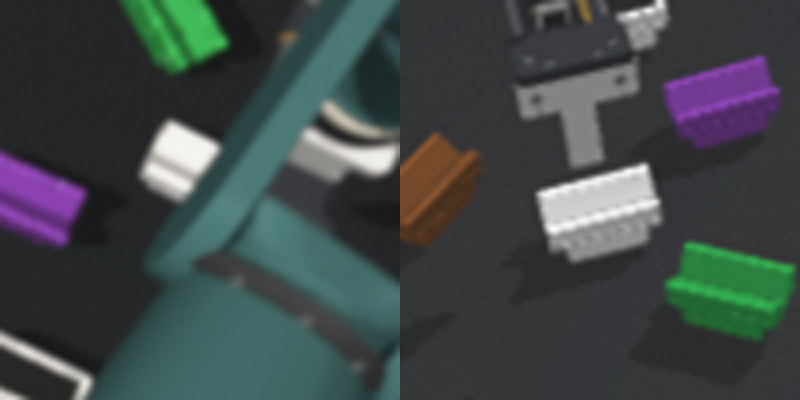

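The scene view (right half) shows the fingers straddling the white insert around (598,205), clear of green and purple. Going down.

Emit:
{"op": "carry_out", "data": {
  "deltas": "0 0 20 0 0 0 0.3; 0 0 40 0 0 0 0.3; 0 0 60 0 0 0 0.3; 0 0 75 0 0 0 0.3; 0 0 87 0 0 0 0.3; 0 0 95 0 0 0 0.3; 0 0 99 0 0 0 0.3; 0 0 99 0 0 0 0.3"
}}

```text
time: 3.87
tool_pos: [0.5778, -0.3626, 0.02]
ee_rot: [-3.141, -0.0, 1.079]
wrist_force: [0.0, 0.6, 0.7]
width: 0.066
```

```bash
python3 - <<'E'
from h import *
from bench import robot
delta(.577,-.3655,.019,61.6)
s=robot.snapshot("scene");cv2.imwrite("pics/d2.png",cv2.resize(s["pixels"][228:328,167:267,::-1],(600,600),interpolation=cv2.INTER_CUBIC))
E
```

```text
t 3.87 pos [ 0.5778 -0.3626  0.02  ] rpy [-1.7994e+02 -2.0000e-02  6.1840e+01] F [0.  0.6 0.7] w 0.066
d [-2.9  0.7  1. ] rv [-0.001  -0.0003  0.0041]
```

View pics/d2.png

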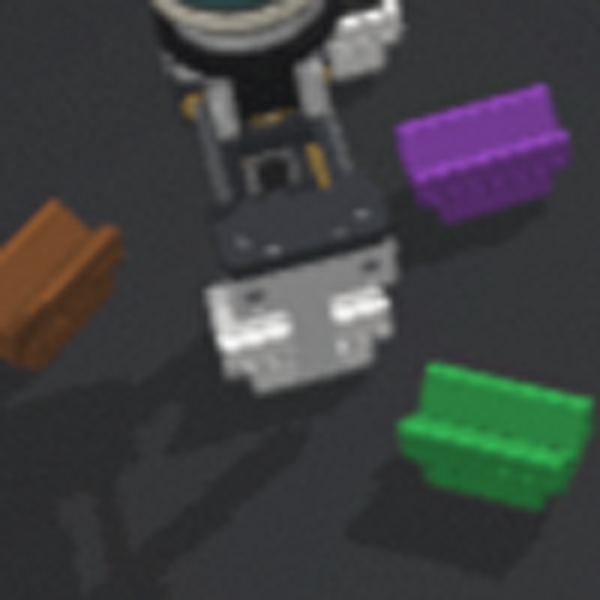

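The finger at (312,340) sits about 2–3 mm towards +y of the insert's middle (305). I'll shift slightly, then close.

Emit:
{"op": "carry_out", "data": {
  "deltas": "-3 0 1 0 0 0 0.3; -3 0 1 0 0 0 0.5; -3 0 1 0 0 0 1; -3 0 1 0 0 0 1; -3 0 1 0 0 0 1; -3 0 1 0 0 0 1; -3 0 1 0 0 0 1; -3 0 1 0 0 0 1"
}}

```text
time: 4.58
tool_pos: [0.577, -0.366, 0.0199]
ee_rot: [3.14, 0.0, 1.079]
wrist_force: [0.3, -1.2, 0.9]
width: 0.0377
```

```bash
python3 - <<'E'
from h import *
from bench import robot
delta(.577,-.3655,.12,61.6)
E
```

```text
t 4.58 pos [ 0.577  -0.366   0.0199] rpy [1.7993e+02 1.0000e-02 6.1810e+01] F [ 0.3 -1.2  0.9] w 0.0377
d [ 4.000e-01 -1.000e-01 -1.001e+02] rv [0.0013 0.0001 0.0037]
```

Emit:
{"op": "carry_out", "data": {
  "deltas": "0 0 -5 0 0 0 1; 0 0 -15 0 0 0 1; 0 0 -30 0 0 0 1; 0 0 -50 0 0 0 1; 0 0 -70 0 0 0 1; 0 0 -90 0 0 0 1; 0 0 -100 0 0 0 1; 0 0 -105 0 0 0 1"
}}

```text
time: 5.25
tool_pos: [0.5774, -0.3663, 0.1274]
ee_rot: [3.138, 0.001, 1.079]
wrist_force: [-0.3, -0.6, -2.5]
width: 0.0373
```

```bash
python3 - <<'E'
from h import *
from bench import robot
delta(.530,-.0155,.11,91.8)
s=robot.snapshot("scene");cv2.imwrite("pics/d3.png",cv2.resize(s["pixels"][208:308,167:267,::-1],(600,600),interpolation=cv2.INTER_CUBIC))
E
```

```text
t 5.25 pos [ 0.5774 -0.3663  0.1274] rpy [1.7978e+02 3.0000e-02 6.1810e+01] F [-0.3 -0.6 -2.5] w 0.0373
d [ 286.8 -207.5   16.4] rv [ 0.0036  0.0016 -0.5234]
```

View pics/d3.png

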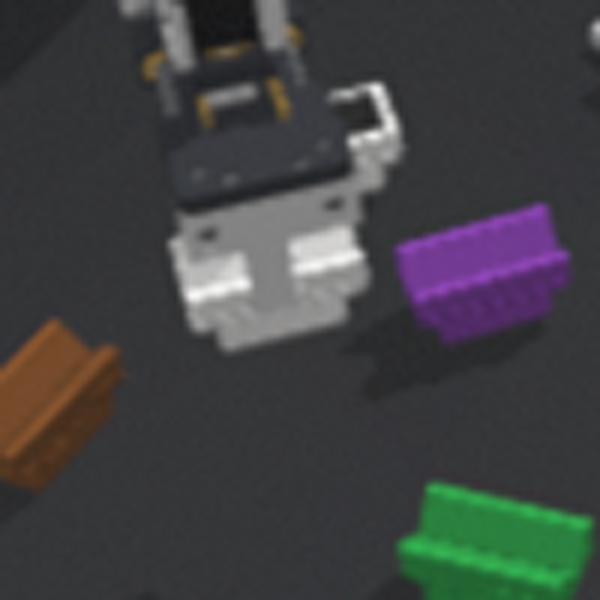

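Lifted, with the finger (271) centred on the insert (about 268). Carrying it to the vise.

Emit:
{"op": "carry_out", "data": {
  "deltas": "24 -17 0 0 0 -0.05 1; 54 -39 0 0 0 -0.11 1; 85 -61 0 0 0 -0.17 1; 116 -84 0 0 0 -0.23 1; 147 -106 0 0 0 -0.29 1; 178 -129 0 0 0 -0.35 1; 209 -151 0 0 0 -0.41 1; 236 -171 0 0 0 -0.46 1"
}}

```text
time: 5.97
tool_pos: [0.5357, -0.0744, 0.1228]
ee_rot: [-3.139, -0.001, 1.542]
wrist_force: [0.8, 0.0, -2.3]
width: 0.0379
```

```bash
python3 - <<'E'
from h import *
delta(.530,-.0155,.11,91.8)
E
```

```text
t 5.97 pos [ 0.5357 -0.0744  0.1228] rpy [-1.7983e+02 -8.0000e-02  8.8360e+01] F [ 0.8  0.  -2.3] w 0.0379
d [58.7 -7.3 12.9] rv [-0.003  -0.0015 -0.0601]
```

Emit:
{"op": "carry_out", "data": {
  "deltas": "20 -2 3 0 0 -0.02 1; 40 -4 6 0 0 -0.04 1; 52 -6 10 0 0 -0.06 1; 58 -7 13 -0.003 0 -0.06 1; 59 -7 13 -0.003 0 -0.06 1; 59 -7 13 -0.003 0 -0.06 1; 59 -7 13 -0.003 0 -0.06 1; 59 -7 13 -0.003 0 -0.06 1"
}}

```text
time: 6.63
tool_pos: [0.5326, -0.0189, 0.1116]
ee_rot: [3.138, 0.0, 1.597]
wrist_force: [1.2, 0.1, -1.7]
width: 0.0378
```

```bash
python3 - <<'E'
from h import *
from bench import robot
delta(.530,-.0155,.09,91.8)
a=[]
for n in("top","scene"):
    s=robot.snapshot(n);pickle.dump(s,open(n+"1.pkl","wb"));a.append(s["pixels"][:,:,::-1])
    R,t,K=cam(s)
    for k in "v_centre","pocket":
        for d in robot.place_of(s,k)[:2]: print(n,k,round(d["p"],2),(R.T@(np.array(d["at"])-t)).round(4))
a=[cv2.resize(a[0][170:270,280:380],(400,400),interpolation=cv2.INTER_CUBIC),cv2.resize(a[1][140:240,245:345],(400,400),interpolation=cv2.INTER_CUBIC)]
cv2.imwrite("pics/d4.png",np.hstack(a))
E
```

```text
t 6.63 pos [ 0.5326 -0.0189  0.1116] rpy [1.7981e+02 3.0000e-02 9.1510e+01] F [ 1.2  0.1 -1.7] w 0.0378
d [ 3.5 -2.5 21.6] rv [ 0.0033  0.0005 -0.0051]
top v_centre 0.95 [ 0.6888 -0.3498  0.0185]
top v_centre 0.7 [ 0.476  -0.4367  0.0177]
top pocket 0.93 [ 0.5325 -0.0158  0.0355]
scene v_centre 0.9 [ 0.6879 -0.3489  0.0198]
scene v_centre 0.89 [ 0.4747 -0.4316  0.017 ]
scene pocket 0.56 [ 0.532  -0.0113  0.0365]
```

View pics/d4.png

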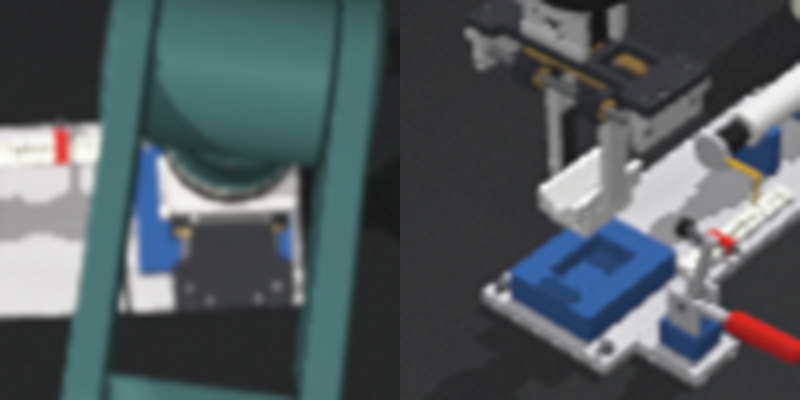

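Emit:
{"op": "carry_out", "data": {
  "deltas": "1 -1 5 0.003 0 -0.005 1; 2 -2 10 0.003 0 -0.005 1; 3 -2 16 0.003 0 -0.005 1; 3 -2 21 0.003 0 -0.005 1; 3 -2 21 0.003 0 -0.005 1; 3 -2 21 0.003 0 -0.005 1; 3 -2 21 0.003 0 -0.005 1; 3 -2 21 0.003 0 -0.005 1"
}}

```text
time: 7.6
tool_pos: [0.5305, -0.0148, 0.0908]
ee_rot: [3.141, 0.0, 1.604]
wrist_force: [-0.7, -0.1, -2.4]
width: 0.038
```

```bash
python3 - <<'E'
from h import *
from bench import robot
for n in("top","scene","scene"):
    delta(.530,-.0155,.06,91.8)
    s=robot.snapshot(n);pickle.dump(s,open(n+"2.pkl","wb"))
W=cloud(s);p=s["pixels"].astype(int);X,Y,Z=[W[...,i] for i in range(3)]
m=(abs(X-.53)<.05)&(abs(Y+.0155)<.06)&(Z>.065)&(Z<.115)&(p.min(-1)>100)
v,u=np.nonzero(m);print(m.sum(),u.min(),u.max(),v.min(),v.max())
print(np.percentile(Y[m],[0,2,50,98,100]),np.percentile(X[m],[0,2,50,98,100]),np.percentile(Z[m],[2,50,98]))
cv2.imwrite("pics/d5.png",cv2.resize(s["pixels"][150:230,250:350,::-1],(800,640),interpolation=cv2.INTER_CUBIC)[:600])
E
```

```text
t 7.6 pos [ 0.5305 -0.0148  0.0908] rpy [1.7996e+02 1.0000e-02 9.1890e+01] F [-0.7 -0.1 -2.4] w 0.038
d [-0.7 -0.6 30.8] rv [0.0008 0.0001 0.0016]
t 7.65 pos [ 0.5306 -0.0149  0.0909] rpy [1.7995e+02 1.0000e-02 9.1890e+01] F [-1.1 -0.3 -2. ] w 0.0377
d [-0.6 -0.6 30.9] rv [0.0009 0.0002 0.0016]
t 7.7 pos [ 0.5305 -0.0149  0.0909] rpy [1.7996e+02 1.0000e-02 9.1890e+01] F [-0.4  0.6 -2.3] w 0.0376
d [-0.6 -0.6 30.9] rv [0.0008 0.0001 0.0016]
303 280 304 181 202
[-0.05297861 -0.05167601 -0.02528469  0.0189838   0.02326904] [0.50177521 0.50637997 0.53328715 0.5598815  0.56198533] [0.07320514 0.09965725 0.11125156]
```

View pics/d5.png

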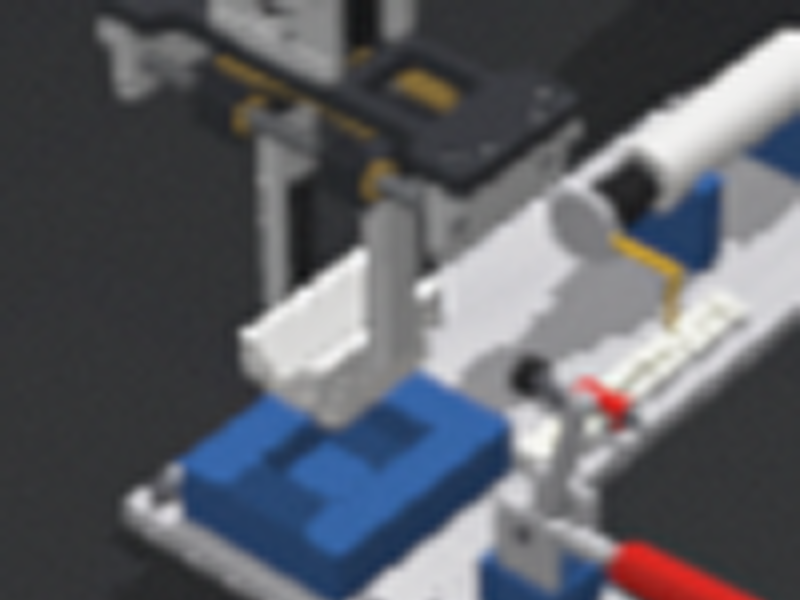

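The scene view shows the insert held level above the pocket. The depth puts its -y end at y=-0.0527, so its centre is at about -0.0157, aligned within about 1 mm. Lowering it.

Emit:
{"op": "carry_out", "data": {
  "deltas": "0 0 8 0 0 0 1; 0 0 16 0 0 0 1; 0 0 22 0 0 0 1; 0 0 25 0 0 0 1; 0 0 28 0 0 0 1; 0 0 31 0 0 0 1; 0 0 34 0 0 0 1; 0 0 36 0 0 0 1"
}}

```text
time: 8.42
tool_pos: [0.5306, -0.015, 0.0548]
ee_rot: [3.141, 0.001, 1.604]
wrist_force: [-0.3, -1.3, -1.0]
width: 0.0376
```

```bash
python3 - <<'E'
from h import *
delta(.530,-.0155,.0439,91.8)
E
```

```text
t 8.42 pos [ 0.5306 -0.015   0.0548] rpy [1.7995e+02 3.0000e-02 9.1890e+01] F [-0.3 -1.3 -1. ] w 0.0376
d [-0.4 -0.6 10.9] rv [0.0009 0.0005 0.0016]
```

Emit:
{"op": "carry_out", "data": {
  "deltas": "0 0 2 0 0 0 1; 0 0 4 0 0 0 1; 0 0 6 0 0 0 1; 0 0 8 0 0 0 1; 0 0 9 0 0 0 1; 0 0 10 0 0 0 1; 0 0 11 0 0 0 1; 0 0 12 0 0 0 1"
}}

```text
time: 9.08
tool_pos: [0.5303, -0.0151, 0.0438]
ee_rot: [3.141, 0.001, 1.604]
wrist_force: [-4.8, -1.6, 8.8]
width: 0.0377
```

```bash
python3 - <<'E'
from h import *
delta(.530,-.0155,.0439,91.8)
E
```

```text
t 9.08 pos [ 0.5303 -0.0151  0.0438] rpy [1.7999e+02 4.0000e-02 9.1890e+01] F [-4.8 -1.6  8.8] w 0.0377
d [-0.4 -0.3 -0.1] rv [0.0002 0.0006 0.0016]
```

Emit:
{"op": "carry_out", "data": {
  "deltas": "0 0 1 0 0 0 1; 0 0 1 0 0 0 1; 0 0 2 0 0 0 1; 0 0 2 0 0 0 1; 0 0 2 0 0 0 1; 0 0 2 0 0 0 1; 0 0 2 0 0 0 1; 0 0 2 0 0 0 1"
}}

```text
time: 9.75
tool_pos: [0.5303, -0.0151, 0.0438]
ee_rot: [3.141, 0.001, 1.604]
wrist_force: [-5.4, -0.9, 11.9]
width: 0.0379
```

```bash
python3 - <<'E'
from h import *
from bench import robot
delta(.530,-.0155,.0439,91.8)
s=robot.snapshot("scene")
cv2.imwrite("pics/d6.png",cv2.resize(s["pixels"][160:230,260:350,::-1],(720,560),interpolation=cv2.INTER_CUBIC))
E
```

```text
t 9.75 pos [ 0.5303 -0.0151  0.0438] rpy [1.7996e+02 5.0000e-02 9.1900e+01] F [-5.4 -0.9 11.9] w 0.0379
d [-0.4 -0.3 -0.1] rv [0.0008 0.0008 0.0017]
```

View pics/d6.png

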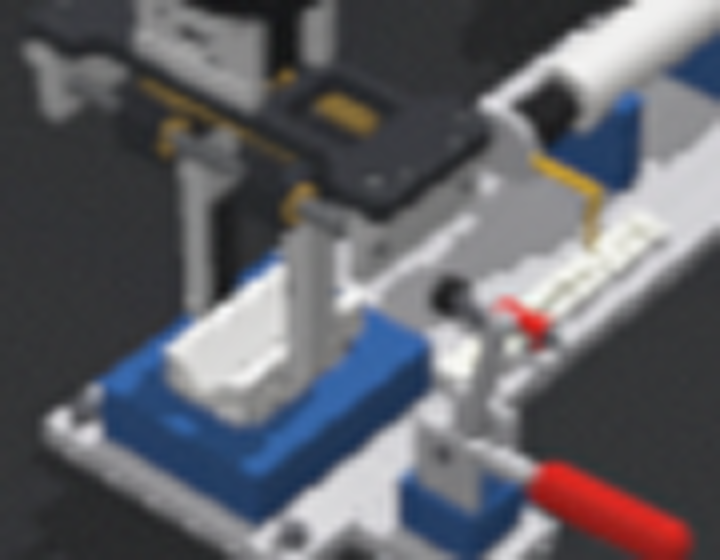

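The insert sits on the bed in the view; contact height (TCP 0.0438) matches home. Relieving the push and letting go.

Emit:
{"op": "carry_out", "data": {
  "deltas": "0 0 -1 0 0 0 1; 0 0 -2 0 0 0 1; 0 0 -2 0 0 0 0.8; 0 0 -2 0 0 0 0.5; 0 0 -2 0 0 0 0.4; 0 0 -2 0 0 0 0.35; 0 0 -2 0 0 0 0.35; 0 0 -2 0 0 0 0.35"
}}

```text
time: 10.47
tool_pos: [0.5302, -0.0146, 0.0421]
ee_rot: [-3.141, -0.0, 1.604]
wrist_force: [-0.5, -0.4, -0.6]
width: 0.0608
```

Emit:
{"op": "carry_out", "data": {
  "deltas": "0 0 -3 0 0 0 0.35; 0 0 -8 0 0 0 0.35; 0 0 -16 0 0 0 0.35; 0 0 -28 0 0 0 0.35; 0 0 -45 0 0 0 0.35; 0 0 -65 0 0 0 0.35; 0 0 -85 0 0 0 0.35; 0 0 -100 0 0 0 0.35"
}}

```text
time: 11.13
tool_pos: [0.5312, -0.0149, 0.146]
ee_rot: [3.138, 0.001, 1.604]
wrist_force: [0.1, 0.2, -0.0]
width: 0.0611
```

```bash
python3 - <<'E'
from h import *
from bench import robot
delta(.524,.15,.14,91.8)
s=robot.snapshot("scene");pickle.dump(s,open("scene3.pkl","wb"))
cv2.imwrite("pics/d7.png",cv2.resize(s["pixels"][150:230,260:360,::-1],(750,600),interpolation=cv2.INTER_CUBIC))
W=cloud(s);p=s["pixels"].astype(int);X,Y,Z=[W[...,i] for i in range(3)]
m=(abs(X-.53)<.05)&(abs(Y+.0155)<.06)&(Z>.045)&(Z<.075)&(p.min(-1)>100)
print(m.sum(),[np.percentile(q[m],[0,2,50,98,100]).round(4) for q in(X,Y,Z)])
print(rect(s,m,.055))
b=(abs(X-.53)<.05)&(abs(Y+.0155)<.06)&(p[...,2]>p[...,0]+60)&(Z>.03);print(np.median(Z[b]))
E
```

```text
t 11.13 pos [ 0.5312 -0.0149  0.146 ] rpy [1.7977e+02 3.0000e-02 9.1890e+01] F [ 0.1  0.2 -0. ] w 0.0611
d [165.1  -1.8   5.9] rv [0.0041 0.0006 0.0016]
258 [array([0.5084, 0.5107, 0.5257, 0.5508, 0.552 ]), array([-0.054 , -0.052 , -0.0167,  0.0224,  0.0237]), array([0.0452, 0.0458, 0.0547, 0.0637, 0.0653])]
(((532.4396362304688, -16.70644760131836), (52.2238883972168, 87.56771850585938), 2.5502758026123047), 61)
0.03930494223870966
```

View pics/d7.png

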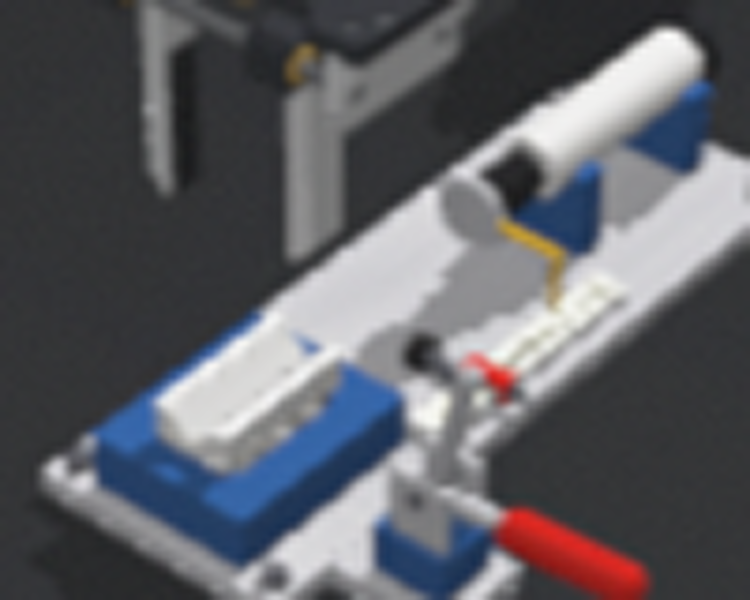

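The insert is in the pocket and released. The rim's 98th-percentile height is 0.0637, above the expected 0.060. I put that down to depth noise and will recheck from above. The stop is still in. Measuring the grip, pointer and cursor now.

```bash
python3 - <<'E'
from h import *
ax=np.array([np.cos(np.radians(91.8)),np.sin(np.radians(91.8))]);ex=np.array([ax[1],-ax[0]])
o=np.array([.530,-.0155])
for f in("top0","scene0","scene3"):
    s=pickle.load(open(f+".pkl","rb"));W=cloud(s);p=s["pixels"].astype(int)
    XY=W[...,:2]-o;vy=XY@ax;vx=XY@ex;Z=W[...,2]
    reg=(abs(vx)<.03)&(vy>.1)&(vy<.21)&(Z>.05)
    blk=reg&(p.max(-1)<70)
    print(f,"black vy",np.percentile(vy[blk],[0,5,50,95,100]).round(4),"vx",np.median(vx[blk]).round(4),"Z",np.percentile(Z[blk],[5,50,95]).round(4))
    wh=reg&(p.min(-1)>150);print("  bright vy",np.percentile(vy[wh],[0,5,10,20]).round(4))
    yel=(abs(vy-.147)<.03)&(vx>.005)&(vx<.07)&(p[...,0]>110)&(p[...,2]<p[...,0]*.65)&(p[...,1]>p[...,0]*.5)
    v,u=np.nonzero(yel)
    print("  yel vy by pixel on z=.06/.045",[ (round(float((onplane(s,(a,b),.06)[:2]-o)@ex),4),round(float((onplane(s,(a,b),.06)[:2]-o)@ax),4),round(float(Z[b,a]),3)) for a,b in zip(u,v)])
    red=(abs(vy-.10)<.05)&(abs(vx-.047)<.03)&(p[...,0]>p[...,1]+60)&(p[...,0]>p[...,2]+60)&(Z<.045)
    v,u=np.nonzero(red);w=(p[...,0]-p[...,1])[red]
    P=np.array([(onplane(s,(a,b),.026)[:2]-o) for a,b in zip(u,v)])
    print("  red",len(u),np.average(P@ex,weights=w).round(4),np.average(P@ax,weights=w).round(4),"depth vy",np.median(vy[red]).round(4),"Z",np.percentile(Z[red],[5,50,95]).round(3))
E
```

```text
top0 black vy [0.1542 0.1548 0.1679 0.1813 0.1842] vx -0.0028 Z [0.0654 0.0699 0.0741]
  bright vy [0.1453 0.1459 0.1465 0.1494]
  yel vy by pixel on z=.06/.045 [(0.0464, 0.1466, 0.063), (0.0437, 0.1467, 0.06), (0.0411, 0.1494, 0.062), (0.041, 0.1468, 0.059), (0.0384, 0.1495, 0.061), (0.0383, 0.1468, 0.065), (0.0357, 0.1496, 0.062), (0.0356, 0.1469, 0.062), (0.0329, 0.147, 0.061), (0.0302, 0.147, 0.061), (0.0276, 0.1498, 0.064), (0.0275, 0.1471, 0.059), (0.0248, 0.1472, 0.061), (0.0221, 0.1472, 0.059), (0.0194, 0.1473, 0.062)]
  red 29 0.0478 0.1009 depth vy 0.1007 Z [0.02  0.025 0.03 ]
scene0 black vy [0.1602 0.1614 0.1718 0.1838 0.1869] vx 0.0075 Z [0.0562 0.0664 0.0731]
  bright vy [0.1446 0.1455 0.1473 0.1595]
  yel vy by pixel on z=.06/.045 [(0.0202, 0.1486, 0.058), (0.0227, 0.1507, 0.061), (0.026, 0.1466, 0.061), (0.0284, 0.1487, 0.062), (0.0309, 0.1508, 0.059), (0.0342, 0.1467, 0.059), (0.0367, 0.1488, 0.059), (0.0391, 0.151, 0.06), (0.0424, 0.1468, 0.061), (0.0448, 0.149, 0.064), (0.048, 0.1449, 0.056), (0.0512, 0.1408, 0.057), (0.0544, 0.1367, 0.052), (0.0576, 0.1327, 0.047)]
  red 15 0.0537 0.1009 depth vy 0.1012 Z [0.021 0.026 0.03 ]
scene3 black vy [0.1611 0.1625 0.172  0.1816 0.183 ] vx 0.0081 Z [0.0568 0.0668 0.072 ]
  bright vy [0.1433 0.146  0.1465 0.1584]
  yel vy by pixel on z=.06/.045 [(0.0202, 0.1486, 0.066), (0.0227, 0.1507, 0.064), (0.026, 0.1466, 0.059), (0.0284, 0.1487, 0.063), (0.0309, 0.1508, 0.06), (0.0342, 0.1467, 0.061), (0.0367, 0.1488, 0.06), (0.0391, 0.151, 0.063), (0.0424, 0.1468, 0.057), (0.0448, 0.149, 0.062), (0.048, 0.1449, 0.061), (0.0512, 0.1408, 0.057), (0.0544, 0.1367, 0.052), (0.0576, 0.1327, 0.042)]
  red 15 0.0536 0.1009 depth vy 0.1012 Z [0.022 0.026 0.029]
```

Pointer at vise y ≈ 0.1478 and cursor at 0.1009, so about 47 mm to draw. Grip centre at about (0.524, 0.151).

Emit:
{"op": "carry_out", "data": {
  "deltas": "20 0 0 0.004 0 0 0.5; 50 -1 0 0.004 0 0 0.5; 85 -1 0 0.004 0 0 0.5; 120 -2 0 0.004 0 0 0.5; 145 -2 6 0.004 0 0 0.5; 160 -2 15 0.004 0 0 0.5; 166 -2 25 0.004 0 0 0.5; 166 -2 30 0.004 0 0 0.5"
}}

```text
time: 11.85
tool_pos: [0.5219, 0.152, 0.1112]
ee_rot: [-3.136, 0.0, 1.606]
wrist_force: [-0.2, -0.2, -0.3]
width: 0.0473
```

```bash
python3 - <<'E'
from h import *
from bench import robot
s=robot.snapshot("scene");pickle.dump(s,open("scene4.pkl","wb"))
delta(.524,.151,.041,91.8)
cv2.imwrite("pics/d8.png",cv2.resize(s["pixels"][110:220,280:390,::-1],(600,600),interpolation=cv2.INTER_CUBIC))
s=robot.snapshot("top");pickle.dump(s,open("top4.pkl","wb"))
cv2.imwrite("pics/d9.png",cv2.resize(s["pixels"][170:270,250:370,::-1],(720,600),interpolation=cv2.INTER_CUBIC))
E
```

```text
t 11.9 pos [0.5215 0.1508 0.1102] rpy [-1.7957e+02  7.0000e-02  9.1950e+01] F [-1.  -0.5 -0.3] w 0.047
d [ 0.2  3.  69.2] rv [-0.0075  0.0011  0.0026]
```

View pics/d8.png

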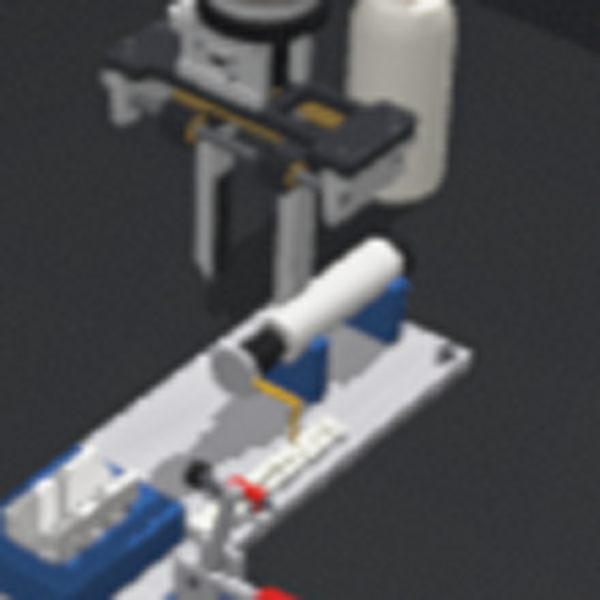

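View pics/d9.png

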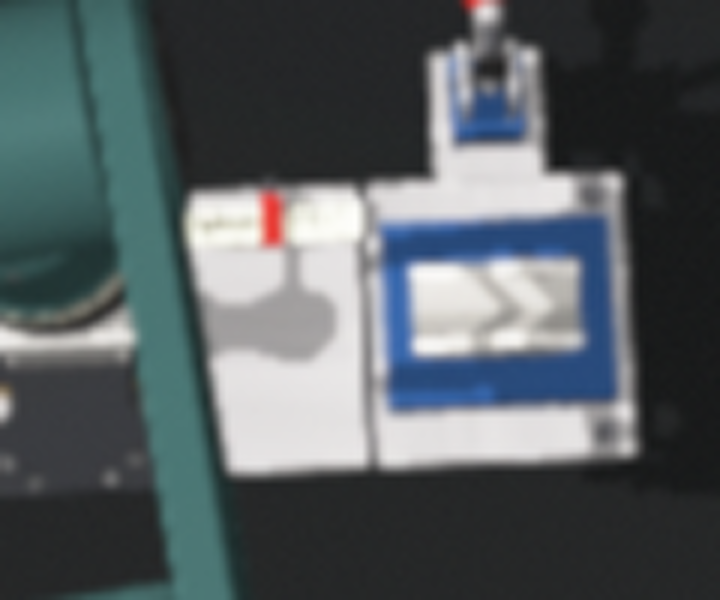

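From the top, the insert (410–582, 262–352) is centred in the blue bed (383–618, 218–408) and parallel to it. The fingers hang over the grip. Going down.

Emit:
{"op": "carry_out", "data": {
  "deltas": "0 3 8 -0.008 0 0.003 0.5; 0 3 20 -0.008 0 0.003 0.5; 0 3 34 -0.008 0 0.003 0.5; 0 3 48 -0.008 0 0.003 0.5; 0 3 58 -0.008 0 0.003 0.5; 0 3 65 -0.008 0 0.003 0.5; 0 3 69 -0.008 0 0.003 0.5; 0 3 69 -0.008 0 0.003 0.5"
}}

```text
time: 12.62
tool_pos: [0.5249, 0.1507, 0.0423]
ee_rot: [3.139, 0.0, 1.6]
wrist_force: [0.7, -0.3, 0.3]
width: 0.0472
```

```bash
python3 - <<'E'
from h import *
from bench import robot
s=pickle.load(open("top4.pkl","rb"));W=cloud(s);p=s["pixels"].astype(int);X,Y,Z=[W[...,i] for i in range(3)]
m=(abs(X-.53)<.05)&(abs(Y+.0155)<.06)&(p.min(-1)>130)&(Z>.042)
print("V",m.sum(),rect(s,m,.058),np.percentile(Z[m],[5,50,95]))
b=(abs(X-.53)<.055)&(abs(Y+.0155)<.06)&(p[...,2]>p[...,0]+50)&(Z>.03);print("bed",rect(s,b|m,.04),np.median(Z[b]))
s=robot.snapshot("scene");pickle.dump(s,open("scene5.pkl","wb"))
delta(.524,.151,.041,91.8)
cv2.imwrite("pics/d10.png",cv2.resize(s["pixels"][130:210,290:370,::-1],(600,600),interpolation=cv2.INTER_CUBIC))
E
```

```text
V 404 (((528.035888671875, -13.326568603515625), (40.715179443359375, 73.11912536621094), 3.9646034240722656), 80) [0.04485589 0.05530171 0.06241739]
bed (((528.3705444335938, -14.572856903076172), (82.79691314697266, 102.2195053100586), 1.3016469478607178), 129) 0.03964727382417603
t 12.67 pos [0.5255 0.1509 0.0432] rpy [179.79   0.    91.7 ] F [ 0.3 -0.2  0.7] w 0.0471
d [ 0.1 -1.5  2.2] rv [ 0.0037  0.0001 -0.0018]
```

View pics/d10.png

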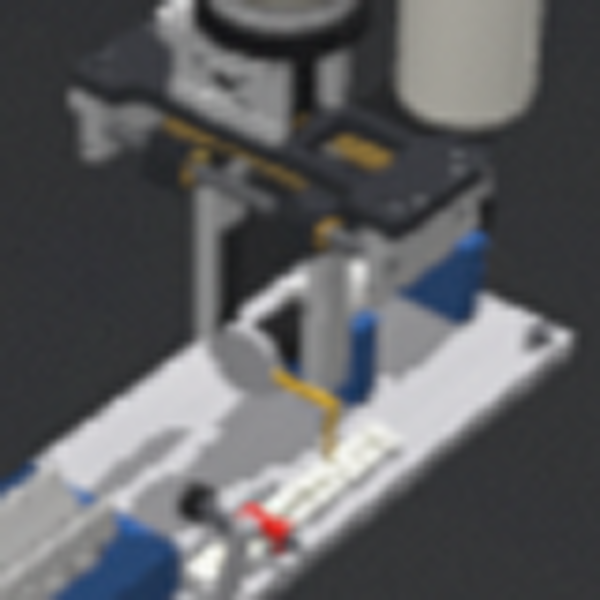

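The fingers straddle the black grip behind the disc. Closing.

Emit:
{"op": "carry_out", "data": {
  "deltas": "0 -1 2 0.003 0 0 0.5; 0 -1 2 0.003 0 0 0.6; 0 -1 2 0.003 0 0 0.8; 0 -1 2 0.003 0 0 1; 0 -1 2 0.003 0 0 1; 0 -1 2 0.003 0 0 1; 0 -1 2 0.003 0 0 1; 0 -1 2 0.003 0 0 1"
}}

```text
time: 13.33
tool_pos: [0.5255, 0.1512, 0.0419]
ee_rot: [3.138, -0.0, 1.601]
wrist_force: [3.5, 1.5, -0.8]
width: 0.0234
```

```bash
python3 - <<'E'
from h import *
delta(.524+.047*.0314,.151-.047,.041,91.8)
E
```

```text
t 13.33 pos [0.5255 0.1512 0.0419] rpy [ 1.7981e+02 -2.0000e-02  9.1720e+01] F [ 3.5  1.5 -0.8] w 0.0234
d [-47.2  -1.4   0.9] rv [ 0.0034 -0.0003 -0.0014]
```

Emit:
{"op": "carry_out", "data": {
  "deltas": "-3 0 0 0 0 0 1; -8 0 0 0 0 0 1; -14 0 0 0 0 0 1; -20 0 0 0 0 0 1; -26 0 0 0 0 0 1; -32 0 0 0 0 0 1; -37 0 0 0 0 0 1; -40 0 0 0 0 0 1"
}}

```text
time: 14.0
tool_pos: [0.5268, 0.1141, 0.0419]
ee_rot: [3.138, -0.007, 1.601]
wrist_force: [4.3, 8.5, -2.1]
width: 0.0231
```

```bash
cat > m.py <<'E'
from h import *
from bench import robot
import sys
ax=np.array([np.cos(np.radians(91.8)),np.sin(np.radians(91.8))]);ex=np.array([ax[1],-ax[0]]);o=np.array([.530,-.0155])
o0=np.array([.5255,.1512])
for n in("scene","top"):
    s=robot.snapshot(n);W=cloud(s);p=s["pixels"].astype(int);XY=W[...,:2]-o;vy=XY@ax;vx=XY@ex;Z=W[...,2]
    yel=(abs(vy-.115)<.05)&(vx>.005)&(vx<.07)&(p[...,0]>110)&(p[...,2]<p[...,0]*.65)&(p[...,1]>p[...,0]*.5)
    hi=yel&(Z>.055)&(Z<.068)
    v,u=np.nonzero(hi)
    if len(u): print(n,"pointer vy",np.mean([(onplane(s,(a,b),.06)[:2]-o)@ax for a,b in zip(u,v)]).round(4),"depth",np.median(vy[hi]).round(4),len(u))
    lo=yel&(Z<.052)
    if lo.any(): print("  low part depth vy",vy[lo].round(4),Z[lo].round(3))
    cv2.imwrite(f"pics/{sys.argv[1]}_{n}.png",cv2.resize(s["pixels"][145:215,290:360,::-1] if n=="scene" else s["pixels"][180:240,250:310,::-1],(600,600),interpolation=cv2.INTER_CUBIC))
ob=robot.get_obs();print("drawn",((ob["tool_pos"][:2]-o0)@ax*1000).round(1)); delta(.5255+.047*.0314,.1512-.047,.041,91.8)
E
python3 m.py e1
```

```text
scene pointer vy 0.1115 depth 0.1103 12
  low part depth vy [0.1635 0.1546 0.15   0.1009 0.1045 0.1084 0.1035 0.1068 0.0945 0.0975
 0.1022] [0.008 0.012 0.013 0.03  0.022 0.02  0.028 0.023 0.025 0.02  0.013]
drawn -37.4
t 14.1 pos [0.5268 0.1139 0.0419] rpy [179.77  -0.35  91.72] F [ 3.4  7.7 -1.9] w 0.0234
d [-9.7 -0.1  0.9] rv [ 0.0041 -0.0062 -0.0014]
```

View pics/e1_scene.png

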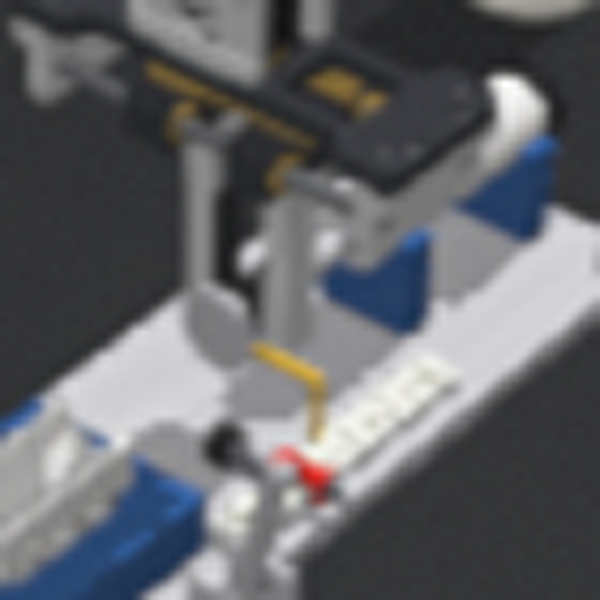

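View pics/e1_top.png

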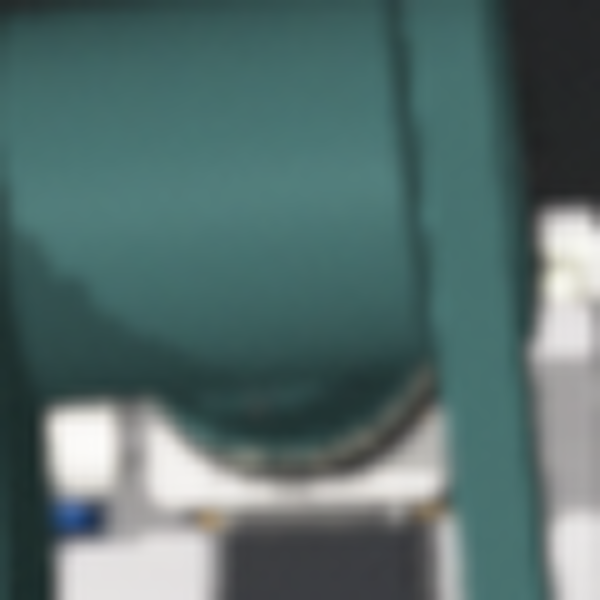

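The top view is hidden by the arm. The scene view shows the pointer tip (315,440) short of the red cursor (about (305,470)), with about 10 mm left. The stop followed without slipping (TCP drawn 37.4 mm, pointer moved 37.0 mm).

Emit:
{"op": "carry_out", "data": {
  "deltas": "-2 0 0 0 0 0 1; -4 0 0 0 0 0 1; -6 0 0 0 0 0 1; -8 0 0 0 0 0 1; -9.5 0 0 0 0 0 1; -10.5 0 0 0 0 0 1; -10.5 0 0 0 0 0 1; -10.5 0 0 0 0 0 1"
}}

```text
time: 14.77
tool_pos: [0.5271, 0.1043, 0.0419]
ee_rot: [3.137, -0.007, 1.601]
wrist_force: [4.9, 8.8, -1.5]
width: 0.0233
```

```bash
python3 m.py e2
```

```text
scene pointer vy 0.1012 depth 0.1012 13
  low part depth vy [0.153  0.1544 0.1511 0.138  0.0995 0.1073 0.1004 0.101  0.1016 0.1001
 0.1091 0.111  0.0979 0.0948 0.1022] [0.012 0.008 0.007 0.017 0.05  0.024 0.033 0.026 0.03  0.025 0.022 0.018
 0.021 0.023 0.013]
drawn -47.0
t 14.87 pos [0.5271 0.1043 0.0419] rpy [179.76  -0.41  91.75] F [ 4.1  8.4 -1.2] w 0.0231
d [-0.1 -0.1  0.9] rv [ 0.0043 -0.0072 -0.0008]
```

View pics/e2_scene.png

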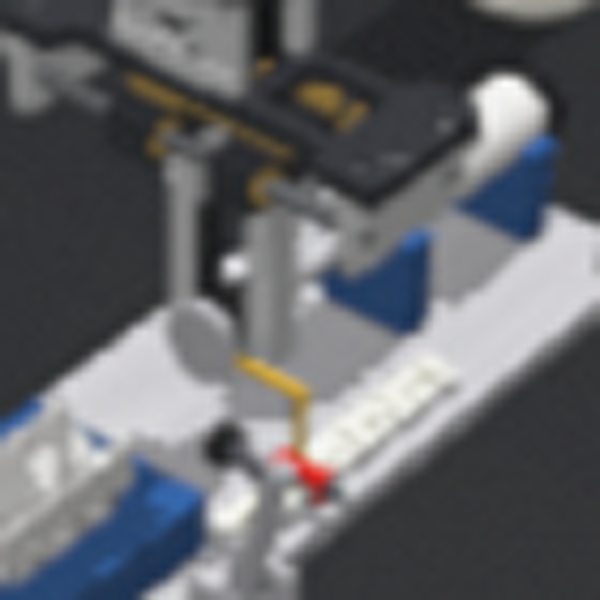

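```bash
cat > n.py <<'E'
from h import *
from bench import robot
ax=np.array([np.cos(np.radians(91.8)),np.sin(np.radians(91.8))]);ex=np.array([ax[1],-ax[0]]);o=np.array([.530,-.0155])
s=robot.snapshot("scene");R,t,K=cam(s)
for k in("stop_pointer","cursor_mark"):
    for d in robot.place_of(s,k)[:2]:
        w=R.T@(np.array(d["at"])-t);q=w[:2]-o;print(k,round(d["p"],2),"vx,vy,z",(q@ex).round(4),(q@ax).round(4),w[2].round(4))
x0,y0,f=313,188,20
im=cv2.resize(s["pixels"][y0:y0+30,x0:x0+30,::-1],(600,600),interpolation=cv2.INTER_CUBIC)
for vy,c in((.0959,(255,0,0)),(.1009,(0,255,0)),(.1059,(255,0,0))):
    P=[np.r_[o+ex*vx+ax*vy,.0255] for vx in(.036,.060)]
    u=cv2.projectPoints(np.array(P),np.array(s["rvec"]),np.array(s["tvec"]),K,None)[0][:,0]
    a,b=[tuple(int(z) for z in ((q-[x0,y0]+.5)*f)) for q in u];cv2.line(im,a,b,c,1)
cv2.imwrite("pics/f1.png",im); print(robot.get_obs()["tool_pos"].round(4))
E
python3 n.py
```

```text
stop_pointer 0.54 vx,vy,z 0.0468 0.0978 0.0304
[0.5271 0.1043 0.0419]
```

View pics/f1.png

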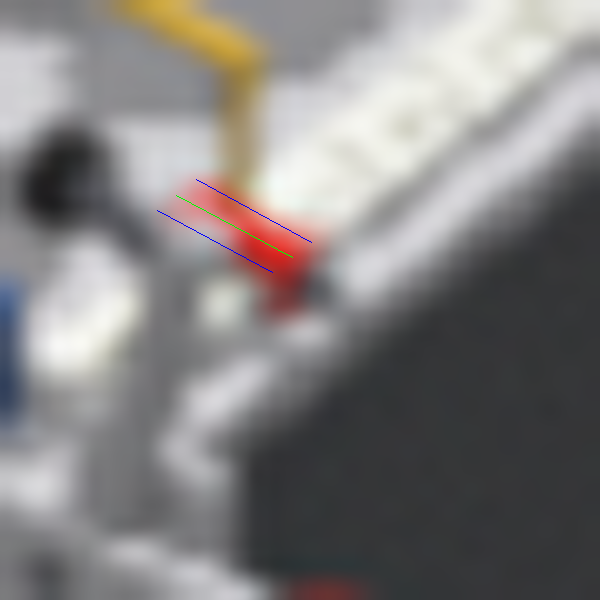

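```bash
python3 - <<'E'
from h import *
from bench import robot
s=robot.snapshot("scene");a=pickle.load(open("scene0.pkl","rb"));b=pickle.load(open("scene3.pkl","rb"))
r=lambda s:(s["pixels"].astype(int)[...,0]-s["pixels"].astype(int)[...,1])
sl=(slice(193,206),slice(319,332))
print("u",list(range(319,332)))
print("before R-G\n",((r(a)+r(b))//2)[sl]);print("now R-G\n",r(s)[sl])
g=lambda s:s["pixels"].astype(int)[...,1]-s["pixels"].astype(int)[...,2]
print("now G-B (yellow)\n",g(s)[188:206,319:332]);print("before G-B\n",g(a)[sl])
ax=np.array([np.cos(np.radians(91.8)),np.sin(np.radians(91.8))]);ex=np.array([ax[1],-ax[0]]);o=np.array([.530,-.0155])
t=pickle.load(open("top0.pkl","rb"));print("top R-G\n",r(t)[198:218,288:302])
for vy in(.0959,.1009,.1059):
    for c,n in((t,'top'),(s,'sc')):
        print(vy,n,[cv2.projectPoints(np.r_[o+ex*vx+ax*vy,.0255][None],np.array(c["rvec"]),np.array(c["tvec"]),c["camera_matrix"],None)[0].ravel().round(2).tolist() for vx in(.037,.047,.057)])
E
```

```text
u [319, 320, 321, 322, 323, 324, 325, 326, 327, 328, 329, 330, 331]
before R-G
 [[  0  -1   0   0   0  -1   0   1   0   1   0   0  -1]
 [  0  -1  -1  -1  -1   1   0   0   0   0   0   0   0]
 [  0   0  -1  -2  -1   0  -1  -1  -1   0   0  -1  -1]
 [  0   0  -1   3   5   3  -1  -2  -1   0   0   0   0]
 [  1   0   8  55  89  58   6  -4  -4  -2  -1  -1   0]
 [  0   3  33  66  94 117  79  38  18   3  -2   0   0]
 [ -1   2  13  17  26  91 153 134 106  56  17   0   0]
 [ -1  -1   0  -1   1  48 136 179 162  83  17   1   0]
 [  0  -1   0  -2  -2  15  59 117 116  42   0  -1   1]
 [  0   0   0   0  -2  -1   8  54  63  10  -2  -1  -1]
 [  0   0   0  -1  -1  -2   2  38  48  12   0  -1   0]
 [  1   0   0   0  -1  -1   0   8   9   2   1   0   0]
 [  0   0   0   0   0   0   0   0   0   1  -1   0   0]]
now R-G
 [[  0  -1  -1   0   2  17  16   3   1   0   1   0   0]
 [  0   0  -1  -1   2  15  15   3   0   0   0   0   0]
 [  1   0   0  -1   2  15  14   1  -1   0   0   0   0]
 [ -1   0  -1   2   9  17  13   0  -1   0   0   0   0]
 [  1   1   8  54  89  65  17  -3  -3  -1   0   0   1]
 [  0   4  33  66  9
[... 2867 characters left out ...]
 3   4   3   3]
 [  3   2   2   2   3   2   2   3   3   4   2   3   4   2]
 [  2   2   2   3   3   2   2   2   3   3   3   3   3   3]
 [  2   3   3   2   2   3   2   3   3   3   3   3   4   2]
 [  3   2   2   2   3   2   3   2   3   3   3   3   3   3]
 [  3   3   3   3   3   2   3   3   3   3   2   3   3   3]]
0.0959 top [[296.76, 209.83], [296.65, 206.24], [296.53, 202.66]]
0.0959 sc [[320.6, 198.14], [323.0, 199.44], [325.42, 200.75]]
0.1009 top [[294.94, 209.9], [294.83, 206.32], [294.71, 202.74]]
0.1009 sc [[321.57, 197.38], [323.97, 198.68], [326.39, 199.98]]
0.1059 top [[293.12, 209.98], [293.01, 206.39], [292.9, 202.82]]
0.1059 sc [[322.54, 196.63], [324.94, 197.92], [327.36, 199.22]]
```

```bash
python3 - <<'E'
from h import *
t=pickle.load(open("top0.pkl","rb"));p=t["pixels"].astype(int);y=(p[...,0]-p[...,2]);print(y[203:217,273:283])
ax=np.array([np.cos(np.radians(91.8)),np.sin(np.radians(91.8))]);ex=np.array([ax[1],-ax[0]]);o=np.array([.530,-.0155])
for v in range(206,215):
    w=np.clip(y[v,274:282]-np.median(y[v,272:285]),0,None);u=(w*np.arange(274,282)).sum()/w.sum()
    P=onplane(t,(u,v),.0615)[:2]-o;print(v,u.round(2),(P@ex).round(4),(P@ax).round(4))
r=p[...,0]-p[...,1]
for v in range(202,210):
    w=r[v,290:300].clip(0);u=(w*np.arange(290,300)).sum()/w.sum();P=onplane(t,(u,v),.0255)[:2]-o;print("red",v,u.round(2),(P@ax).round(4))
E
```

```text
[[  4   3   4   9   8   6   3   3   3   3]
 [  4   4   9  30  33  15   6   5   4   5]
 [  8   8  17  61  82  44  15   8   7   7]
 [  8   8  18  77 120  70  25  12  11  12]
 [ 10   9  21  88 127  69  21  10  11  13]
 [  9   8  24  93 113  46  13   7   8  11]
 [  6   7  22  86  98  27   8   6   6   6]
 [  7   7  17  73  96  28   8   6   7   7]
 [  7   7  18  77 103  39   8   5   6   5]
 [  5   6  23  84 112  50  11   4   3   3]
 [  2   3  20  81 116  55  12   3   3   3]
 [  2   2  18  79 116  56  12   4   3   3]
 [  3   3  18  74 105  49  11   3   3   2]
 [  3   4  17  53  62  28   8   3   2   2]]
206 277.03 0.0434 0.1465
207 276.92 0.0407 0.1468
208 276.7 0.038 0.1475
209 276.57 0.0354 0.1479
210 276.66 0.0326 0.1477
211 276.72 0.0299 0.1476
212 276.76 0.0272 0.1476
213 276.84 0.0245 0.1474
214 276.88 0.0218 0.1474
red 202 294.58 0.1012
red 203 294.75 0.1008
red 204 294.88 0.1006
red 205 294.94 0.1005
red 206 294.88 0.1007
red 207 294.87 0.1008
red 208 294.98 0.1006
red 209 295.01 0.1006
```

The top view (46.8 mm needed, 47.0 mm drawn) and the scene view (tip within about 2 mm of the cursor's middle) agree within tolerance. The pose has stayed constant. Handing in.

```bash
python3 - <<'E'
from bench import robot
o=robot.get_obs();print(o["time"],o["tool_pos"].round(4),o["wrist_force"].round(1),o["width"],abs(o["qvel"]).max())
print(robot.close_job())
o=robot.get_obs();print(o["time"],o["tool_pos"].round(4),o["wrist_force"].round(1))
E
```

```text
15.0667 [0.5271 0.1043 0.0419] [ 4.6  8.3 -1.4] 0.023520524944140895 0.0017074186266630442
the job is handed in; nothing more can be done
None
the job is handed in; nothing more can be done
```

I pressed the aluminium V-insert home in the pocket and let it go, then drew the stop 47 mm and handed in with the fingers still holding it over the red cursor. The job took about 15 s; no verdict is reported, so what follows is from my own checks.

- **V-insert:** After release, the top view showed it centred to about 1 mm and aligned within about 3°. It met the bed at TCP height 0.0438 m, 23.9 mm above the grasp height; fully home should be 24 mm. The depth readings of its rim came out 2–4 mm above the expected 60 mm, which I took as noise.
- **Stop:** The pose was steady at hand-in, with about 8 N on the wrist along the rod and the fingers 23.5 mm apart on the grip.
- **Pointer:** The two ways of checking it disagreed slightly. Top-view measurements from before the pull put it about 0.3 mm past the middle of the cursor; the live scene view put it about 1.5–2 mm short. Both are within the 5 mm allowed. The arm hid the pointer and cursor from the top camera at the end, and the network found the pointer but not the cursor in the last scene picture.
- **Bystanders:** I did not touch the flat insert, wash bottle, samples or coloured look-alikes at any point I could see. I did not re-measure their positions at the end.

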